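Push an empty tin through the sprung flap of a scrap box

ROBOT

A 7-joint arm with a two-finger parallel gripper is mounted at the origin on the work surface. World frame = base frame: x ahead of the robot, y to its left, z up, the work surface at z = 0. Lengths are in mm, angles in rad, forces in N, time in s.
With the tool pointing down it reaches from about 425 to 875 mm from the base axis. Payload 8.4 kg.
Tool frame: the origin (TCP) lies between the finger pads; the fingertips stand 11 mm ahead of it and the grasp point (between the pads) lies 8 mm behind it; z points along the fingers, y is the line along which they close (so a half turn about z gives the same grasp; the last joint's range is limited). The gripper opens to 87 mm and grips with 3 to 60 N. Pads are 19 mm wide; open, the fingers measure 117 mm over their backs; the gripper's body (75 mm by 190 mm) begins 51 mm behind the grasp point.
Start: joints at [1.133, 0.333, 0.04, 1.465, -0.013, 1.343, -0.059], TCP at [216.008, -613.029, 233.546] pointing down, gripper open.
Joint ranges: [-2.58, 2.58], [-0.38, 2.09], [-1.3, 1.39], [0.25, 2.4], [-1.5, 4.64], [0.08, 2.09], [-2.65, 2.65]. Speed limits (rad/s): [2.22, 2.22, 2.79, 2.79, 3.14, 3.14, 3.14].

INTERFACE

Orientations are given as a unit quaternion [w, x, y, z].
In Python, from rig import robot gives the robot as it stands.
- The arm moves only by the shell command python3 -m crank 'ROWS' [OPENING] [FORCE]. ROWS is JSON, a list of rows, each an object with "translation": the shift along the world's x, y, z in mm, a list of three; "twist": the turn, a rotation vector about the world's x, y, z in rad, a list of three. A call has exactly 8 rows; each row shifts and turns the commanded pose from where the row before left it; what a row does not reach is not made up. A row lasts 1/8 s, in which the tool goes at most 62.5 mm and 10.7 degrees, less where a joint would pass 70% of its speed; a pose out of reach is approached as far as the arm can. A call with a gripper value outside its range is refused whole. OPENING is the opening, from 0 (shut) to 1 (fully open), set as the call begins (- or left out, the last holds). The fingers move at their own pace and stop on an object; FORCE is the grip in N (left out, the last holds). Time passes only in rows, so rows that do not move let the fingers close, or fill a call up. It gives the time, the measured TCP pose, the force, the opening and the grip force at its end, in the units of the state.
- robot.sense(): the state, without advancing time (a new reading comes with each control period).
- robot.snapshot(name): name is "scene" or "top" or "wrist"; returns a dict with "img" (384x512x3 uint8, blue, green, red), "K" (3x3 intrinsics, pixels), "world_from_camera" (4x4, takes a point from camera to world coordinates); the wrist camera has in their place "mount" (4x4, takes a point from camera to tool coordinates, whose origin is the TCP and whose axes are the flange's). Camera axes: x right, y down, z forward; pixel columns grow to the right and rows downward; lengths in mm; the calibration is good to about 2 mm. A picture is of the moment at which its call begins: read the wrist's pose just before it. There is no depth.
- robot.hand_in(): hands the job in; it is judged then, once.
The state is a dict: "t": time; "qpos": joint angles; "joint_velocities": joint speeds; "joint_torque": joint torques, N m; "eef_pos": TCP position; "eef_rot": TCP orientation; "contact_force": force on the tool from outside, world axes, zero at the start; "ft_torque": the same for the moment, N m; "gripper_width": finger opening in mm; "grip_force": force on a finger pad.
Only numpy, scipy, OpenCV 4.12 (cv2) and the standard library are available. Lean on these libraries where they do the work, as an engineer would, in place of code of your own. Each camera call takes 0.05 s, during which the arm holds its last target. There are 200 camera calls.

TASK

Clear the empty oblong tin off the deck of the scrap-metal box: push the sprung flap open with one finger and, while that finger keeps it open, push the tin over the lip with the other finger so that it drops into the box; then draw back and let the flap shut. Only slide the tin, never pick it up, and do not shove the flap open with the tin. Leave the other things standing where they are.

Things in the scene. Friction and masses are not known exactly. Their poses are not given: they have to be found in the camera images.
- lip (a point): Middle of the lip of the fixed plywood scrap-metal box, at deck level. Its x points over the lip into the box, y left along the lip, z up. On the -x side is the flat deck, 110 mm above the table, 140 mm long (x), y -120 to +120 mm. On the +x side is the well, covered by the flap (x 0 to 92 mm), then by a clear roof (x 98 to 172 mm, its top 50 mm above the deck).
- well (a point): Middle of the well's floor, 81 mm past the lip and 105 mm below it; same axes as the lip. Inside, the well measures 162 mm along x and 160 mm along y; plywood cheeks on both sides and the rear wall stand 50 mm higher than the deck.
- flap (a joint): Angle of the flap in rad: 0 shut, 1.15 fully open. It is hinged along y, 92 mm past the lip and 45 mm above it; shut, it slopes straight down from there to the lip (26 degrees from level). Pushed down or in +x it swings into the well; its spring (0.08 N m shut, 0.16 N m at 1 rad) shuts it when let go.
- flap_mid (a point): Middle of the flap, a bare aluminium sheet 150 mm wide, 100 mm from hinge to free edge, 3 mm thick. A fingertip 6 mm above deck height that moves in +x meets the flap about 12 mm past the lip; 65 to 80 mm past the lip it holds it 0.5 to 0.8 rad open, and the tin can drop between finger and lip.
- tin_center (a point): Centre of the oblong steel tin that stands on the deck: 30 mm (its x) by 44 mm (its y) by 26 mm tall, 40 to 90 g, empty and shut; its x axis points roughly at the flap. It slides on the deck and drops once its centre is past the lip.
- spice_jar: small upright glass jar with a steel lid, 30 mm across, 45 mm tall, standing on the box's deck near its left (+y) edge; leave it alone; the origin is at the centre of its underside
- cutter: steel ring cutter, 32 mm across, 28 mm tall, standing on the box's deck near its right (-y) edge; leave it alone; the origin is at the centre of its underside
- bowl: white bowl, 150 mm across, 65 mm tall, on the table; leave it alone; the origin is at the centre of its underside
- mug: white mug, 76 mm across, 90 mm tall, on the table; leave it alone; the origin is at the centre of its underside
- oil: green glass bottle, 60 mm across, 200 mm tall, on the table; leave it alone; the origin is at the centre of its underside
- milk_can: round food can, 72 mm across, 80 mm tall, on the table; leave it alone; the origin is at the centre of its underside
- spoon: wooden spoon, 240 mm long, lying on the table; leave it alone; the origin is near the middle of its length

How it is judged:
By the outcome, as a careful person would: the job done as asked, in the order asked, and still so for the second after the job is handed in, with the robot touching nothing.
It also fails if it takes over 38 s, if anything falls off the work surface, if the arm or the gripper's body presses on something with over 40 N, if the wrist force passes 120 N, or if a joint passes its speed limit or range.

## Working session

There is one attempt and no reset: what is moved stays moved. The work goes in short steps, Python scripts to look and compute and a shell command to move; the robot and the scene stay as the last step left them, time stands still between calls to the robot, and variables do not carry over. Pictures are saved under pics/ and viewed, at most 10 in all, crops included, and the job is handed in when it is done.

```bash
mkdir -p pics; ls; python3 - <<'E'
from rig import robot
import cv2,numpy as np
s=robot.sense();print(s)
for n in("scene","top"):
    r=robot.snapshot(n);cv2.imwrite(f"pics/{n}0.png",r["img"]);np.savez(f"{n}0.npz",K=r["K"],T=r["world_from_camera"]);print(n,np.round(r["K"],1).tolist(),np.round(r["world_from_camera"],3).tolist())
E
```

```text
pics
{'t': 0.0, 'qpos': array([ 1.13280379,  0.3339088 ,  0.03987251,  1.46630669, -0.01340094,
        1.34328627, -0.05849943]), 'joint_velocities': array([-0.0009506 ,  0.00013448, -0.00083923, -0.00080708,  0.00106833,
        0.00152066, -0.00025946]), 'joint_torque': array([-2.17674901e-04, -6.56356430e+01,  1.33480623e+00, -4.03811324e+01,
       -5.99182374e-02,  4.46770107e-02,  1.90200212e-04]), 'eef_pos': array([ 215.84535639, -612.62299112,  232.64326708]), 'eef_rot': array([-7.98708691e-04,  9.85687753e-01,  1.68579293e-01, -1.92450410e-04]), 'contact_force': array([-0.06253042,  0.83252828, -0.21094304]), 'ft_torque': array([-0.00834483, -0.0489569 ,  0.01389655]), 'grip_force': 0.0, 'gripper_width': 87.00109101445446}
scene [[355.3, 0.0, 252.2], [0.0, 355.3, 192.6], [0.0, 0.0, 1.0]] [[-0.776, 0.512, -0.367, 845.959], [0.63, 0.615, -0.474, 485.461], [-0.017, -0.599, -0.8, 982.307], [0.0, 0.0, 0.0, 1.0]]
top [[410.4, 0.0, 268.4], [0.0, 410.4, 190.2], [0.0, 0.0, 1.0]] [[-0.009, -0.993, 0.12, 290.483], [-1.0, 0.011, 0.011, -22.568], [-0.012, -0.12, -0.993, 1492.13], [0.0, 0.0, 0.0, 1.0]]
```

View pics/scene0.png

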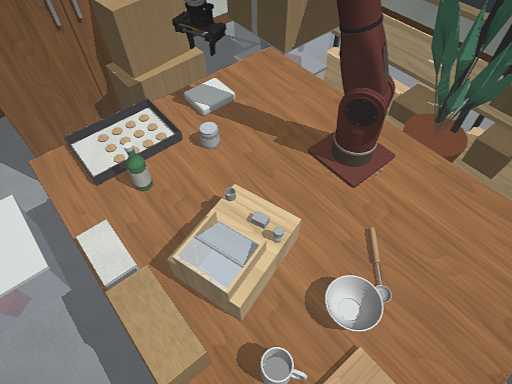

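View pics/top0.png

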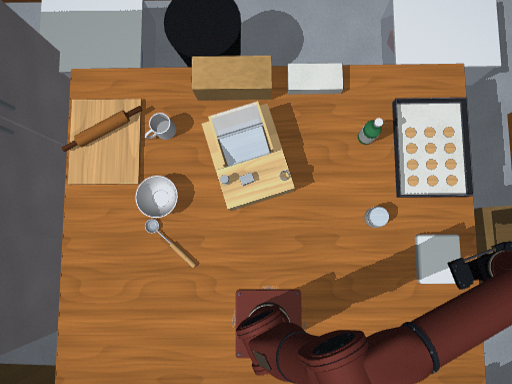

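The scene and top views show the box at about (250,155) in the top image. The flap faces away from the robot. The tin is at about (248,179), the jar at (225,180) and the cutter at (285,175). I'll zoom in on the box.

```bash
python3 - <<'E'
import cv2
a=cv2.imread("pics/top0.png")[95:215,195:305];b=cv2.imread("pics/scene0.png")[180:320,160:310]
cv2.imwrite("pics/c.png",cv2.resize(a,(550,600),interpolation=cv2.INTER_CUBIC))
E
```

```text
(no output)
```

View pics/c.png

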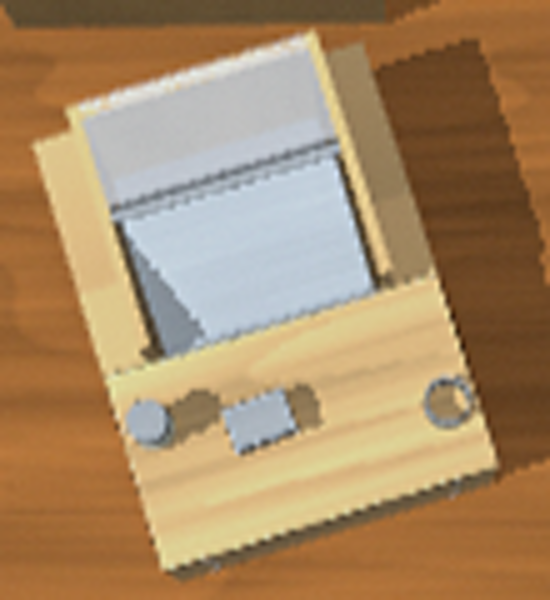

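Zoomed view: the deck corners (crop px) are (165,570), (497,468), (433,278) and (112,375). The tin's top is centred at about (260,421), the jar lid at (150,422) and the cutter at (449,403).

```bash
cat > h.py <<'E'
import numpy as np
def ray(p,z,K,T):
    d=T[:3,:3]@np.linalg.solve(K,[p[0],p[1],1]);return T[:3,3]+d*(z-T[2,3])/d[2]
def R(t):return np.array([[np.cos(t),-np.sin(t)],[np.sin(t),np.cos(t)]])
E
python3 - <<'E'
from h import *
import cv2
from scipy.optimize import least_squares
f=np.load("top0.npz");K,T=f["K"],f["T"]
c=lambda p:(p[0]/5+195-.4,p[1]/5+95-.4)
P=np.array([ray(c(p),110,K,T)[:2] for p in [(165,570),(497,468),(433,278),(112,375)]])
L=np.array([(-140,120),(-140,-120),(0,-120),(0,120)])
s=least_squares(lambda v:(L@R(v[2]).T+v[:2]-P).ravel(),[700,0,0.3]);v=s.x;print("lip",v,s.fun.round(1))
np.save("lip.npy",v)
for n,p,z in[("tin",(260,421),136),("jar",(150,422),155),("cut",(449,403),138),("t1",(223,408),136),("t2",(285,389),136),("t3",(298,430),136),("t4",(238,452),136)]:
    w=ray(c(p),z,K,T)[:2];print(n,w.round(1),((w-v[:2])@R(v[2])).round(1))
E
```

```text
lip [5.63937037e+02 5.79853206e+01 2.87536474e-01] [-1.2  2.1 -0.1 -2.7  2.2 -4.7 -0.9  5.2]
tin [494.  65.] [-65.1  26.6]
jar [491.3 136.4] [-47.5  95.8]
cut [504.4 -61.4] [-90.9 -97.6]
t1 [503.   89.8] [-49.4  47.7]
t2 [515.4  48.2] [-49.3   4.4]
t3 [487.6  39.6] [-78.4   4. ]
t4 [473.2  79.8] [-80.8  46.6]
```

```bash
python3 -m crank '[{"translation":[25,42,0],"twist":[0,0,0.095]},{"translation":[25,42,0],"twist":[0,0,0.095]},{"translation":[25,42,0],"twist":[0,0,0.095]},{"translation":[25,42,0],"twist":[0,0,0.095]},{"translation":[25,42,0],"twist":[0,0,0.095]},{"translation":[25,42,0],"twist":[0,0,0.095]},{"translation":[25,42,0],"twist":[0,0,0.095]},{"translation":[25,42,0],"twist":[0,0,0.095]}]' 1
python3 -m crank '[{"translation":[10,42,0],"twist":[0,0,0.095]},{"translation":[10,42,0],"twist":[0,0,0.095]},{"translation":[10,42,0],"twist":[0,0,0.095]},{"translation":[10,42,0],"twist":[0,0,0.095]},{"translation":[10,42,0],"twist":[0,0,0.095]},{"translation":[10,42,0],"twist":[0,0,0.095]},{"translation":[10,42,0],"twist":[0,0,0.095]},{"translation":[0,42,0],"twist":[0,0,0.095]}]'
cat > w.py <<'E'
from rig import robot
from h import *
import cv2,sys
from scipy.spatial.transform import Rotation as Ro
s=robot.sense();r=robot.snapshot("wrist");q=s["eef_rot"]
A=np.eye(4);A[:3,:3]=Ro.from_quat(q[[1,2,3,0]]).as_matrix();A[:3,3]=s["eef_pos"]
np.savez(sys.argv[1]+".npz",K=r["K"],T=A@r["mount"],A=A);cv2.imwrite(f"pics/{sys.argv[1]}.png",r["img"])
v=np.load("lip.npy");print(s["t"],s["eef_pos"],"lip:",(s["eef_pos"][:2]-v[:2])@R(v[2]),"toolY yaw",np.arctan2(A[1,1],A[0,1]),"F",s["contact_force"])
E
python3 w.py w1
```

```text
t: 1.1
eef_pos: [416.4, -275.5, 233.4]
eef_rot: [-0.0, 0.852, 0.523, -0.0]
contact_force: [1.0, -0.5, -0.2]
gripper_width: 87.2
grip_force: 0.0
t: 2.1
eef_pos: [486.1, 60.3, 233.3]
eef_rot: [-0.0, 0.597, 0.802, -0.0]
contact_force: [0.4, -0.4, 0.7]
gripper_width: 87.2
grip_force: 0.0
2.1 [486.1083039   60.3198099  233.28189141] lip: [-73.97146785  24.31015287] toolY yaw 0.2910125337109792 F [ 0.39386692 -0.42276603  0.74756277]
```

View pics/w1.png

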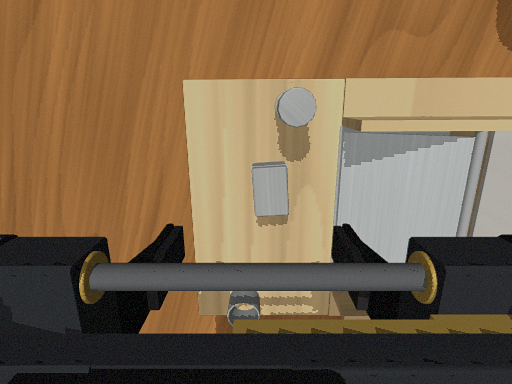

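The wrist view shows the deck corners at (184,80), (344,80), (199,315) and about (330,316). The tin's top corners are (252,165), (287,163), (289,214) and (256,216). The jar is at (297,106).

```bash
python3 - <<'E'
from h import *
from scipy.optimize import least_squares
f=np.load("w1.npz");K,T=f["K"],f["T"];v0=np.load("lip.npy")
P=np.array([ray(p,110,K,T)[:2] for p in [(184,80),(344,80),(199,315),(330,316)]])
L=np.array([(-140,120),(0,120),(-140,-120),(0,-120)])
s=least_squares(lambda v:(L@R(v[2]).T+v[:2]-P).ravel(),v0);v=s.x;print("lip",v,s.fun.round(1))
np.save("lip.npy",v)
t=np.array([ray(p,136,K,T)[:2] for p in [(252,165),(287,163),(289,214),(256,216)]])
for vv in(v0,v):print("tin",((t-vv[:2])@R(vv[2])).round(1).tolist(),((t.mean(0)-vv[:2])@R(vv[2])).round(1), "tcp",((f["A"][:2,3]-vv[:2])@R(vv[2])).round(1))
print(t.mean(0),"jar",ray((297,106),155,K,T))
E
```

```text
lip [5.64140416e+02 6.01259853e+01 2.95965295e-01] [-1.6  0.1  1.8  2.   0.6 -1.8 -0.7 -0.3]
tin [[-80.4, 52.1], [-51.3, 53.9], [-48.1, 8.7], [-77.0, 6.7]] [-64.2  30.4] tcp [-74.   24.3]
tin [[-80.8, 50.8], [-51.6, 52.3], [-48.9, 7.1], [-77.7, 5.4]] [-64.8  28.9] tcp [-74.6  22.9]
[493.7638358   68.88313453] jar [490.43298764 140.2807989  155.        ]
```

```bash
python3 -m crank '[{"translation":[8,7,0],"twist":[0,0,0]},{"translation":[0,0,-25],"twist":[0,0,0]},{"translation":[0,0,-25],"twist":[0,0,0]},{"translation":[0,0,-20],"twist":[0,0,0]},{"translation":[0,0,-15],"twist":[0,0,0]},{"translation":[0,0,-10],"twist":[0,0,0]},{"translation":[0,0,-10],"twist":[0,0,0]},{"translation":[0,0,0],"twist":[0,0,0]}]'
python3 w.py w2
```

```text
t: 3.15
eef_pos: [493.8, 65.8, 128.1]
eef_rot: [-0.0, 0.598, 0.801, -0.0]
contact_force: [0.2, -0.7, -0.3]
gripper_width: 86.9
grip_force: 0.0
3.15 [493.78936337  65.84281797 128.06777233] lip: [-65.62487171  25.98709152] toolY yaw 0.2878532118888313 F [ 0.19871482 -0.7248134  -0.31922038]
```

View pics/w2.png

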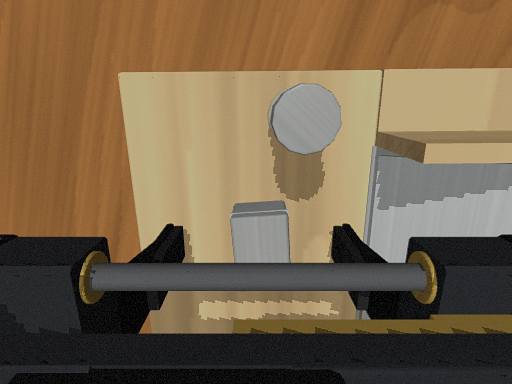

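The fingers straddle the tin. The far edge of its top runs from (232,212) to (288,209). I'll check its y offset.

```bash
python3 - <<'E'
from h import *
f=np.load("w2.npz");A=np.linalg.inv(f["A"])
for p in[(232,212),(288,209)]:
    print((A@np.append(ray(p,136,f["K"],f["T"]),1))[:2].round(1))
E
```

```text
[ 25.2 -14.3]
[26.8 13.8]
```

```bash
python3 -m crank '[{"translation":[-1,3.5,0],"twist":[0,0,0]},{"translation":[6.7,2,0],"twist":[0,0,0]},{"translation":[6.7,2,0],"twist":[0,0,0]},{"translation":[6.7,2,0],"twist":[0,0,0]},{"translation":[6.7,2,0],"twist":[0,0,0]},{"translation":[6.7,2,0],"twist":[0,0,0]},{"translation":[6.7,2,0],"twist":[0,0,0]},{"translation":[6.7,2,0],"twist":[0,0,0]}]'
python3 w.py w3
```

```text
t: 4.2
eef_pos: [540.2, 83.5, 128.4]
eef_rot: [-0.0, 0.598, 0.801, -0.0]
contact_force: [-1.7, 0.2, 0.9]
gripper_width: 86.8
grip_force: 0.7
4.2 [540.22602995  83.52757081 128.43745878] lip: [-16.04922922  29.35905789] toolY yaw 0.2878629295652656 F [-1.67553197  0.16017334  0.87525039]
```

View pics/w3.png

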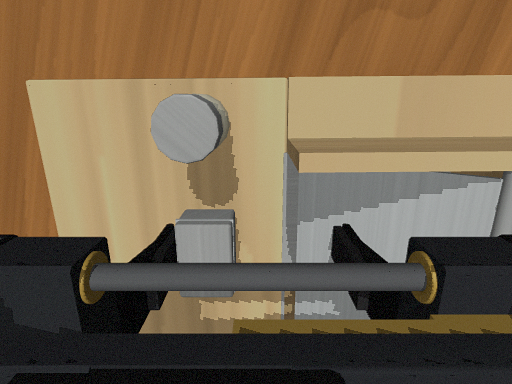

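The rear finger is now pushing the tin squarely, at about (205,255), and the front finger is in the flap. Next I'll advance to about 82 mm, then close the gripper in small steps while the arm moves forward to match.

```bash
python3 -m crank '[{"translation":[4.8,1.4,0],"twist":[0,0,0]},{"translation":[4.8,1.4,0],"twist":[0,0,0]},{"translation":[4.8,1.4,0],"twist":[0,0,0]},{"translation":[4.8,1.4,0],"twist":[0,0,0]},{"translation":[4.8,1.4,0],"twist":[0,0,0]},{"translation":[4.8,1.4,0],"twist":[0,0,0]},{"translation":[4.8,1.4,0],"twist":[0,0,0]},{"translation":[4,1.2,0],"twist":[0,0,0]}]'
python3 w.py w4
```

```text
t: 5.25
eef_pos: [577.5, 94.5, 128.3]
eef_rot: [-0.0, 0.598, 0.801, -0.0]
contact_force: [-4.9, -0.7, -0.9]
gripper_width: 87.3
grip_force: 1.9
5.25 [577.52599663  94.46824569 128.32098849] lip: [22.81996742 28.94501191] toolY yaw 0.28796142958463194 F [-4.86790972 -0.70950256 -0.86175683]
```

View pics/w4.png

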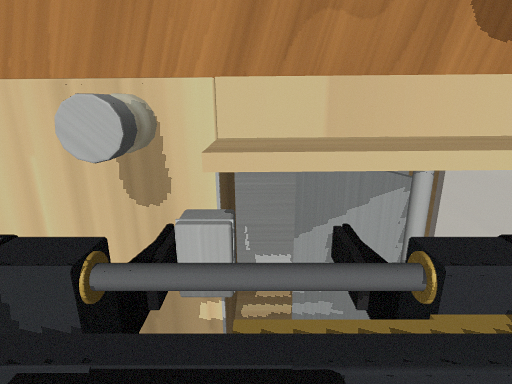

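The flap is held well open and the tin at about (205,255) is at the lip with its centre just short of it.

```bash
python3 -m crank '[{"translation":[3.1,0.9,0],"twist":[0,0,0]},{"translation":[3.1,0.9,0],"twist":[0,0,0]},{"translation":[0,0,0],"twist":[0,0,0]},{"translation":[0,0,0],"twist":[0,0,0]},{"translation":[0,0,0],"twist":[0,0,0]},{"translation":[0,0,0],"twist":[0,0,0]},{"translation":[0,0,0],"twist":[0,0,0]},{"translation":[0,0,0],"twist":[0,0,0]}]' 0.85 20
python3 -m crank '[{"translation":[3.1,0.9,0],"twist":[0,0,0]},{"translation":[3.1,0.9,0],"twist":[0,0,0]},{"translation":[0,0,0],"twist":[0,0,0]},{"translation":[0,0,0],"twist":[0,0,0]},{"translation":[0,0,0],"twist":[0,0,0]},{"translation":[0,0,0],"twist":[0,0,0]},{"translation":[0,0,0],"twist":[0,0,0]},{"translation":[0,0,0],"twist":[0,0,0]}]' 0.7 20
python3 w.py w5
```

```text
t: 6.3
eef_pos: [584.0, 96.4, 128.8]
eef_rot: [0.0, 0.598, 0.801, 0.0]
contact_force: [-3.0, -0.6, 2.7]
gripper_width: 74.0
grip_force: 1.5
t: 7.3
eef_pos: [589.9, 98.0, 128.6]
eef_rot: [0.0, 0.598, 0.801, 0.0]
contact_force: [-2.1, -0.7, 3.8]
gripper_width: 60.5
grip_force: 1.5
7.3 [589.92025236  98.04980473 128.56209262] lip: [35.71994326 28.75589885] toolY yaw 0.2879087861925073 F [-2.06173313 -0.6787929   3.76876923]
```

View pics/w5.png

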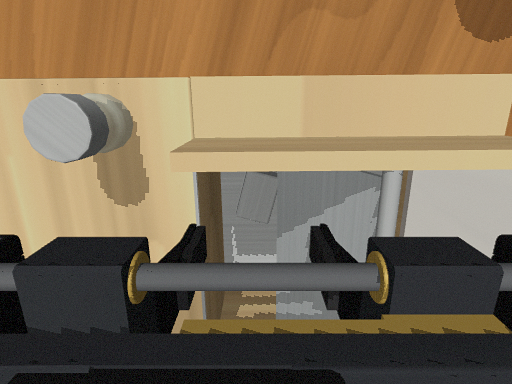

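The tin has dropped and lies in the well at about (258,197). Next I'll draw back along the deck and lift.

```bash
python3 -m crank '[{"translation":[-10,-3,0],"twist":[0,0,0]},{"translation":[-12,-3.6,0],"twist":[0,0,0]},{"translation":[-12,-3.6,0],"twist":[0,0,0]},{"translation":[-12,-3.6,0],"twist":[0,0,0]},{"translation":[-12,-3.6,0],"twist":[0,0,0]},{"translation":[-12,-3.6,0],"twist":[0,0,0]},{"translation":[-12,-3.6,0],"twist":[0,0,0]},{"translation":[0,0,5],"twist":[0,0,0]}]'
python3 -m crank '[{"translation":[0,0,15],"twist":[0,0,0]},{"translation":[0,0,25],"twist":[0,0,0]},{"translation":[0,0,25],"twist":[0,0,0]},{"translation":[0,0,25],"twist":[0,0,0]},{"translation":[0,0,25],"twist":[0,0,0]},{"translation":[-10,-10,15],"twist":[0,0,0]},{"translation":[0,0,0],"twist":[0,0,0]},{"translation":[0,0,0],"twist":[0,0,0]}]'
python3 w.py w6; python3 - <<'E'
from rig import robot
import cv2
cv2.imwrite("pics/a.png",cv2.resize(robot.snapshot("scene")["img"][170:330,140:320],None,fx=3,fy=3))
E
```

```text
t: 8.35
eef_pos: [506.9, 73.0, 133.5]
eef_rot: [-0.0, 0.598, 0.801, -0.001]
contact_force: [0.5, 0.5, -0.3]
gripper_width: 60.7
grip_force: 0.0
t: 9.35
eef_pos: [497.6, 63.1, 262.9]
eef_rot: [-0.0, 0.599, 0.801, -0.0]
contact_force: [0.7, 0.4, -0.2]
gripper_width: 60.8
grip_force: 0.0
9.35 [497.57030917  63.12901223 262.91982112] lip: [-62.79983505  22.28851603] toolY yaw 0.28740031783576914 F [ 0.7094928   0.44471842 -0.16192839]
```

View pics/a.png

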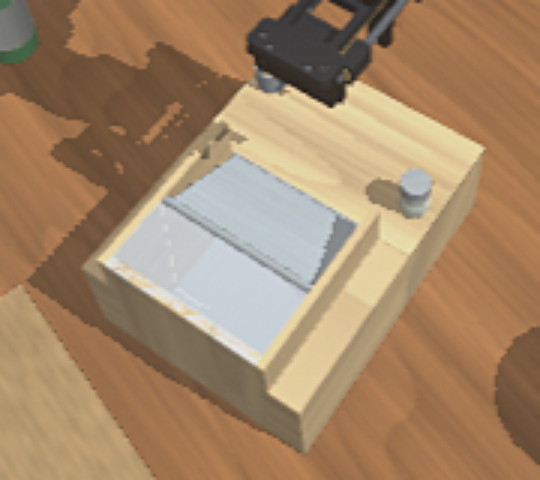

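View pics/w6.png

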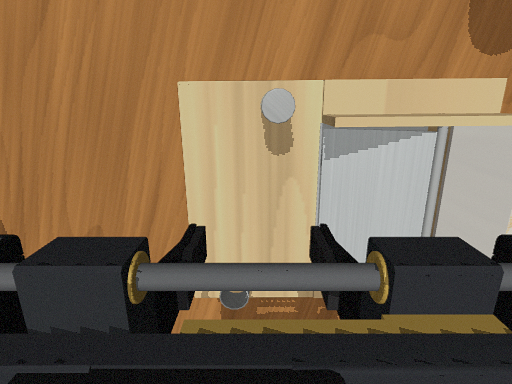

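The flap is shut at about (380,180) in the wrist view, and the deck is clear of the tin. The jar (278,105) and cutter (234,297) are where they were, and the arm touches nothing.

```bash
python3 -c "
from rig import robot
print(robot.hand_in())"
```

```text
the job is handed in; nothing more can be done
None
```

The tin is in the scrap-metal box: one finger held the flap open while the other slid it over the lip, the flap has shut again, the jar and cutter on the deck still stand where they were, and the job was handed in at about 9.4 s.

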